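Hang the ear defenders on the bar under the bench lamp

TASK

Pick up the ear defenders that stand on the weld-inspection bench and hang them by their headband over the round bar of the lamp stand, one cup on each side of the bar and the band square across it, clear of the tip and of the post. The bar's height is not known, so feel for it: let the band come down gently until the bar carries it before letting go, never drop the ear defenders, knock them over or press hard on the stand, and leave the bottle, the step block and the probe where they are.

Things in the scene. Friction and masses are not known exactly. Their poses are not given: they have to be found in the camera images.
- muffs_center (a point): Ear defenders: rigid inverted U, two grey cups joined by a black headband, 163 mm high, 170 mm wide, 0.15 to 0.31 kg, standing on the cups' flat bottoms. Point on the mid-plane, 80 mm above the bottoms. Axes: z up, x from cup to cup (within 0.6 rad of away from the robot), y along the band's 24 mm width; symmetric. Each cup: 85 mm high, 60 mm along y, 45 to 85 mm out from the mid-plane.
- muffs_crown (a point): Underside of the headband at its crown, 75 mm above muffs_center, same axes: this rests on the bar. The band is a half circle in the x-z plane, inner radius 60 mm, outer 68 mm, about a point 60 mm below this one; its flat sides, 24 mm apart along y, can be pinched anywhere, e.g. at the near shoulder with a gripper leaned towards the robot.
- stand: Lamp stand, fixed. Origin at bench level on the axis of its 30 mm square post (foot 160 x 120 mm, 12 mm thick); x points away from the robot within 0.3 rad. From a clamp block (46 mm wide, 44 mm high) on the post a level round steel bar, 24 mm in diameter, runs along the stand's -y, 225 mm out from the post's axis to its free tip; its last 10 mm is a collar 36 mm in diameter.
- stand_zone (a point): Point at bench level (z = 0) straight below the middle of the free part of the bar, 120 mm out from the post's axis; axes as the stand. The bar was clamped at an arbitrary height, not reported: its top is 195 to 245 mm above the bench, and it does not move.
- lamp_under (a point): Middle of the underside of the strip lamp that lies above and along the bar, 327 mm above the bench; axes as the stand. The lamp is 110 mm wide in x, reaches from 20 mm beyond the post in +y to 230 mm out in -y, and is 48 mm high: a gripper pointing straight down has no room over the bar, one leaned 30 to 50 degrees towards the robot has.
- couplant_center (a point): Bystander: white closed plastic bottle, 44 mm in diameter, 90 mm high; this point is its middle.
- stepblock_center (a point): Bystander: steel step block 80 by 25 mm with four steps of 10 to 40 mm height; this point is its middle, 20 mm above the bench.
- probe_center (a point): Bystander: small ultrasonic probe, amber wedge 34 by 26 mm with a steel cylinder on it, 44 mm high; this point is its middle.
There are look-alikes about, which are no part of the job. What is meant by the part that bears muffs_center is not purple, and is the larger of those in its own colour.

How it is judged:
By the outcome, as a careful person would: the job done as asked, in the order asked, and still so for the second after the job is handed in, with the robot touching nothing.
It also fails if it takes over 51 s, if anything falls off the work surface, if the arm or the gripper's body presses on something with over 40 N, if the wrist force passes 120 N, or if a joint passes its speed limit or range.

ROBOT

A 6-joint arm with a two-finger parallel gripper is mounted at the origin on the work surface. World frame = base frame: x ahead of the robot, y to its left, z up, the work surface at z = 0. Lengths are in m, angles in rad, forces in N, time in s.
With the tool pointing down it reaches from about 0.3 to 0.85 m from the base axis. Payload 5.4 kg.
Tool frame: the origin (TCP) lies at the very end of the fingers, on their centre line; the grasp point (between the pads) lies 19 mm behind it; z points along the fingers, y is the direction in which the jaws open and shut (so a half turn about z gives the same grasp; the last joint's range is limited). The gripper opens to 85 mm and grips with 20 to 120 N. Pads are 22 mm wide; open, the fingers measure 114 mm over their backs; the gripper's body (76 mm by 85 mm) begins 54 mm behind the grasp point. The pads swing forward as they close: fully open they stand 13 mm farther back than shut.
Start: joints at [-1.455, 0.158, 1.597, -0, 1.386, -0.21], TCP at [0.184, -0.545, 0.231] pointing down, gripper open.
Joint ranges: [-2.91, 2.91], [-0.94, 2.29], [0.18, 2.7], [-1.29, 4.43], [0.17, 2.64], [-3, 3]. Speed limits (rad/s): [2.57, 2.57, 3.14, 3.14, 3.14, 3.14].

INTERFACE

Orientations are given as a rotation vector (axis times angle).
In Python, from plant import arm gives the robot as it stands. The module is installed in compiled form; this text tells all that it offers.
- The arm moves only by the tool apply_moves, never from a script. Its argument "moves" is a list of rows, each a list of 3 entries, a list of its own where there are three numbers: the finger opening in mm, from 0 to 85.4, then the shift along the tool's x, y, z in mm, then the turn about the tool's z in rad. A call has 1 to 10 rows; each row is the pose to reach, as a shift and turn from the pose commanded when the call began, along the tool's axes at that moment; what a row does not reach only later rows make up. A row lasts 1/8 s, in which the tool goes at most 62.5 mm and 10.7 degrees, less where a joint would pass 70% of its speed; a pose out of reach is approached as far as the arm can. A call with a gripper value outside its range is refused whole. The fingers move at their own pace and stop on an object; "grip_force" is the grip in N (left out, the last holds). Time passes only in rows, so rows that repeat a pose let the fingers close. It gives the time, the measured TCP pose, the force and the opening at its end, in the units of the state.
- arm.observe(): the state, without advancing time (a new reading comes with each control period).
- arm.camera(name): name is "scene" or "top" or "wrist"; returns a dict with "color" (420x560x3 uint8, red, green, blue), "depth" (420x560 float32, m along the optical axis (not along the pixel's ray), 0 where there is no reading), "fov_y" (degrees; the focal length in pixels is half the picture's height over the tangent of half this angle, whatever the lens; pixels are square), "cx", "cy" (the principal point, pixels), "k1" (the pictures are not rectified: a ray, as slopes to the right and down, at radius r is drawn at 1 + k1 r^2 times it, then the intrinsics apply), "R" (3x3) and "t" (3): a world point X has camera coordinates R X + t. Camera axes: x right, y down, z forward; pixel columns grow to the right and rows downward; lengths in m; the calibration is good to about 2 mm. A picture is of the moment at which its call begins.
- arm.hand_in(): hands the job in, once; it reports no verdict.
The state is a dict: "clock": time; "joint_positions": joint angles; "joint_velocities": joint speeds; "joint_torque": joint torques, N m; "tool_pos": TCP position; "eef_rot": TCP orientation; "wrist_force": force on the tool from outside, world axes, zero at the start; "moment": the same for the moment, N m; "opening": finger opening in m.
Only numpy, scipy, OpenCV 4.12 (cv2) and the standard library are available. Lean on these libraries where they do the work, as an engineer would, in place of code of your own. Each camera call takes 0.05 s, during which the arm holds its last target. There are 200 camera calls.

## Working session

There is one attempt and no reset: what is moved stays moved. The work goes in short steps, Python scripts to look and compute and a tool call to move; the robot and the scene stay as the last step left them, time stands still between calls to the robot, and variables do not carry over. Pictures are saved under pics/ and viewed, about 8 in all and at most 12, crops included, and the job is handed in when it is done.

Besides the shell and the picture viewer there is one more tool, called after "Request:" as a command line: name --argument value ..., lists and objects as JSON in quotes. apply_moves: Moves the arm, as the interface text tells. Its arguments: {"type":"object","properties":{"moves":{"type":"array","items":{"type":"array"}},"grip_force":{"type":"number"}},"required":["moves"]}

```bash
mkdir -p pics; cat > h.py <<'E'
import numpy as np, cv2
from plant import arm
from scipy.spatial.transform import Rotation as Ro
def K(c):
    f=c['color'].shape[0]/2/np.tan(np.radians(c['fov_y'])/2)
    return np.array([[f,0,c['cx']],[0,f,c['cy']],[0,0,1.]])
def dist(c): return np.array([c['k1'],0,0,0,0.])
def slopes(c,uv): return cv2.undistortPoints(np.array(uv,float).reshape(-1,1,2),K(c),dist(c)).reshape(-1,2)
def world(c,uv,d=None):
    uv=np.array(uv).reshape(-1,2); s=slopes(c,uv)
    if d is None: d=c['depth'][uv[:,1].astype(int),uv[:,0].astype(int)]
    P=np.c_[s,np.ones(len(s))]*np.asarray(d)[:,None]
    return (P-c['t'])@c['R']
def cloud(c):
    h,w=c['depth'].shape; u,v=np.meshgrid(np.arange(w),np.arange(h))
    return world(c,np.c_[u.ravel(),v.ravel()]).reshape(h,w,3)
def proj(c,X):
    return cv2.projectPoints(np.array(X,float).reshape(-1,1,3),cv2.Rodrigues(c['R'])[0],c['t'],K(c),dist(c))[0].reshape(-1,2)
def save(n,im): cv2.imwrite('pics/'+n,im[...,::-1])
E
python3 - <<'E'
from h import *
import pickle
cs={n:arm.camera(n) for n in('scene','top','wrist')}
pickle.dump(cs,open('c0.pkl','wb'))
for n in cs: save(n+'0.png',cs[n]['color']); print(n,cs[n]['fov_y'],cs[n]['k1'],-cs[n]['R'].T@cs[n]['t'],(cs[n]['depth']>0).mean())
print(arm.observe())
E
```

```text
scene 43.31199112313859 -0.05499592369677697 [ 1.16267382 -0.38541139  1.05192437] 0.9958035714285715
top 53.31240187066756 0.00967022358236246 [0.413703   0.04862996 1.31497042] 0.9956122448979592
wrist 58.72056820072953 0.026935308349303813 [ 0.24537656 -0.52441698  0.37147223] 0.995922619047619
{'clock': 0.15, 'joint_positions': array([-1.45512408e+00,  1.58913302e-01,  1.59797147e+00, -1.74365472e-05,
        1.38624487e+00, -2.10122125e-01]), 'joint_velocities': array([-9.96343316e-04, -2.32563831e-03, -3.85815407e-03, -8.16235817e-05,
        8.03300461e-04,  2.07244870e-04]), 'joint_torque': array([ 1.78417076e-04, -3.96376204e+01, -3.31785643e+01, -1.70219182e-04,
        5.43364906e-03, -8.61061665e-06]), 'tool_pos': array([ 0.18394033, -0.54426775,  0.23052376]), 'eef_rot': array([-3.09848633e+00, -5.09252174e-01, -8.70392213e-05]), 'wrist_force': array([-0.03075697,  0.17183888, -1.11072979]), 'moment': array([ 0.03018518, -0.04270937, -0.007853  ]), 'opening': 0.0853514726236449}
```

View pics/scene0.png

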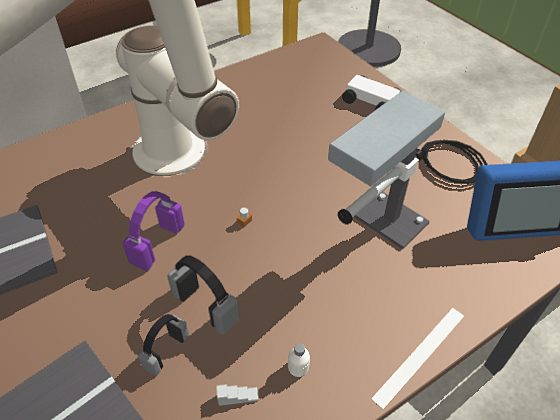

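View pics/top0.png

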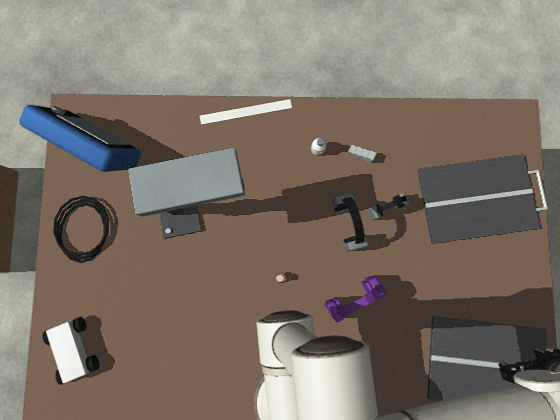

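The scene picture shows three candidates: purple at (152,230), a large black/grey pair at (203,290) and a small black/grey pair at (165,342). In the top picture they are at (355,300), (350,222) and (390,207). The large grey pair fits, being not purple and the larger of its colour. Next I'll crop it and measure.

```bash
python3 - <<'E'
from h import *
import pickle
cs=pickle.load(open('c0.pkl','rb'))
s,t=cs['scene'],cs['top']
a=cv2.resize(s['color'][170:390,110:310],None,fx=2,fy=2,interpolation=cv2.INTER_CUBIC)
b=cv2.resize(s['color'][80:260,320:450],(318,440),interpolation=cv2.INTER_CUBIC)
save('crop1.png',np.hstack([a,b]))
S=cloud(s).reshape(-1,3);T=cloud(t).reshape(-1,3)
print('table z',np.median(S[:,2][abs(S[:,2])<.02]),np.median(T[:,2][abs(T[:,2])<.02]))
for n,(uv) in dict(muff=[(345,203),(350,222),(357,242)],small=[(376,213),(403,200)]).items(): print(n,world(t,uv).round(3))
# muff cluster
c=world(t,[(350,222)])[0]
for n,P in(('S',S),('T',T)):
    m=(np.hypot(*(P[:,:2]-c[:2]).T)<.12)&(P[:,2]>.03)&(P[:,2]<.2)
    Q=P[m]; band=Q[Q[:,2]>.11]
    d=Q[:,:2]-c[:2]
    print(n,len(Q),'zmax',np.percentile(Q[:,2],[50,99,99.8]),'band n',len(band))
    for zl in(.11,.14,.155):
        B=Q[Q[:,2]>zl]; r=cv2.minAreaRect(B[:,:2].astype(np.float32)*1000); print(zl,len(B),r)
# stand: lamp
m=(T[:,2]>.36)&(T[:,2]<.39)&(T[:,0]>.3)
print('lamp T',cv2.minAreaRect(T[m][:,:2].astype(np.float32)*1000),np.median(T[m][:,2]))
m=(S[:,2]>.365)&(S[:,2]<.385)&(S[:,0]>.3)&(S[:,1]>.2)
print('lamp S',cv2.minAreaRect(S[m][:,:2].astype(np.float32)*1000),np.median(S[m][:,2]))
L=np.median(T[(T[:,2]>.36)&(T[:,2]<.39)&(T[:,0]>.3)],axis=0); print(L)
m=(np.hypot(*(S[:,:2]-L[:2]).T)<.25)&(S[:,2]>.15)&(S[:,2]<.30)
print('bar pts',len(S[m]),S[m].min(0),S[m].max(0))
for u,v in((346,216),(355,208),(365,200),(375,193),(385,186),(395,190),(405,172)): print((u,v),world(s,[(u,v)])[0].round(3),s['color'][v,u])
for n,uv in dict(bottle=(319,148),step=(362,154),probe=(281,278)).items(): print(n,world(t,[uv]).round(3))
E
```

```text
table z 0.0018376238629569802 5.275486127003743e-05
muff [[ 0.583 -0.141  0.14 ]
 [ 0.542 -0.177  0.004]
 [ 0.474 -0.179  0.11 ]]
small [[ 0.565 -0.248  0.056]
 [ 0.598 -0.315  0.11 ]]
S 2552 zmax [0.0842358  0.16559585 0.16719397] band n 803
0.11 803 ((538.1419677734375, -209.45809936523438), (153.08372497558594, 123.02033233642578), 85.58645629882812)
0.14 544 ((536.9724731445312, -167.16079711914062), (106.54661560058594, 26.266708374023438), 16.7763671875)
0.155 349 ((537.1366577148438, -166.98495483398438), (76.0334243774414, 25.831043243408203), 16.122407913208008)
T 1110 zmax [0.08765867 0.165135   0.16715039] band n 450
0.11 450 ((554.401611328125, -222.86520385742188), (131.89505004882812, 143.2309112548828), 16.070354461669922)
0.14 346 ((539.3115234375, -167.50926208496094), (110.3676986694336, 27.921321868896484), 16.681156158447266)
0.155 211 ((539.737548828125, -166.2338409423828), (74.923828125, 25.704320907592773), 16.37735939025879)
lamp T ((598.2920532226562, 263.0162353515625), (111.63322448730469, 250.1099395751953), 12.335844039916992) 0.3744659597435607
lamp S ((591.1734008789062, 287.71917724609375), (112.05717468261719, 202.11138916015625), 12.422399520874023) 0.3765934529860549
[0.59623458 0.26274586 0.37446596]
bar pts 1387 [0.55696299 0.1410971  0.15006611] [0.63846735 0.42708465 0.25581751]
(346, 216) [0.627 0.148 0.206] [34 31 34]
(355, 208) [0.619 0.179 0.205] [130 133 130]
(365, 200) [0.616 0.209 0.209] [131 134 129]
(375, 193) [0.609 0.244 0.205] [127 130 127]
(385, 186) [0.602 0.28  0.201] [179 187 181]
(395, 190) [0.577 0.35  0.127] [56 53 54]
(405, 172) [0.596 0.346 0.205] [142 139 136]
bottle [[ 0.763 -0.075  0.065]]
step [[ 0.755 -0.213  0.033]]
probe [[0.367 0.038 0.037]]
```

View pics/crop1.png

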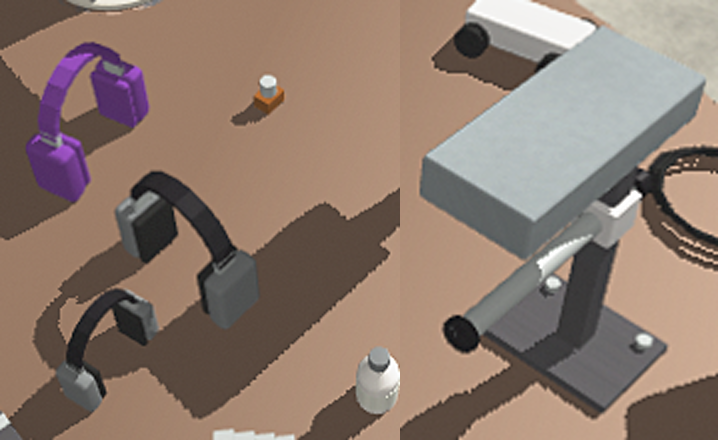

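The large grey pair in the crop (left, centre) is confirmed as the target, with the bar, collar and clamp clearly visible on the right. The moves only allow turns about the tool's z, so before planning I'll test how the arm behaves at the edge of its reach, in free space.

Request:
apply_moves --moves '[[85,[0,0,-62],0],[85,[0,0,-124],0],[85,[0,0,-186],0],[85,[0,0,-248],0],[85,[0,0,-310],0],[85,[0,0,-372],0],[85,[0,0,-434],0],[85,[0,0,-496],0],[85,[0,0,-558],0],[85,[0,0,-600],0]]'

```text
clock: 1.4
tool_pos: [0.1684, -0.4979, 0.7387]
eef_rot: [3.068, 0.504, 0.007]
wrist_force: [0.6, 0.1, 0.4]
opening: 0.0848
```

```bash
python3 - <<'E'
from h import *
import pickle
o=arm.observe(); print(o['clock'],o['joint_positions'].round(3),o['tool_pos'].round(3),Ro.from_rotvec(o['eef_rot']).as_matrix().round(3).tolist())
s=arm.camera('scene'); save('scene1.png',s['color'])
cs=pickle.load(open('c0.pkl','rb'))
S=cloud(cs['scene']).reshape(-1,3)
y=np.radians(12.38); X=np.array([np.cos(y),np.sin(y),0]);Y=np.array([-np.sin(y),np.cos(y),0])
p=np.array([.598,.263,0])+.105*Y
L=np.c_[(S-p)@X,(S-p)@Y,S[:,2]]
m=(abs(L[:,0])<.03)&(L[:,1]<-.05)&(L[:,1]>-.21)&(L[:,2]>.16)&(L[:,2]<.26)
B=L[m]; print(len(B))
from scipy.optimize import least_squares
f=lambda q:np.hypot(B[:,0]-q[0]-q[2]*(B[:,1]+.12),B[:,2]-q[1]-q[3]*(B[:,1]+.12))-.012
r=least_squares(f,[0,.2,0,0],loss='soft_l1',f_scale=.002);print('bar x0,z0,slopes',r.x,'top',r.x[1]+.012,'rms',np.std(r.fun))
t=(abs(L[:,0])<.03)&(L[:,1]<-.2)&(L[:,2]>.15)&(L[:,2]<.26);print('tip y',np.percentile(L[t][:,1],[1,5]),p)
E
```

```text
1.4 [-1.479  0.434  0.183  0.011  2.492 -0.225] [ 0.168 -0.498  0.739] [[0.947, 0.32, 0.009], [0.32, -0.947, -0.032], [-0.001, 0.033, -0.999]]
619
bar x0,z0,slopes [-0.00235     0.19577967  0.00320621  0.00270872] top 0.20777967499854832 rms 0.0015151972464341338
tip y [-0.2265154  -0.22589543] [0.57548859 0.36555845 0.        ]
```

View pics/scene1.png

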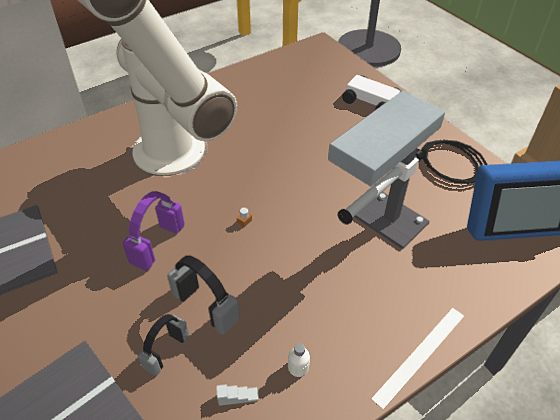

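The picture shows the arm raised and everything else unmoved. At the limit the tool tilted about 2° outward (towards the wanted lean), so I'll try one outward reach in free air to see whether it leans further.

Request:
apply_moves --moves '[[85,[0,62,0],0],[85,[0,124,0],0],[85,[0,186,0],0],[85,[0,248,0],0],[85,[0,310,0],0],[85,[0,372,0],0],[85,[0,434,0],0],[85,[0,496,0],0],[85,[0,558,0],0],[85,[0,600,0],0]]'

```text
clock: 2.7
tool_pos: [0.2318, -0.6864, 0.5644]
eef_rot: [3.035, 0.499, 0.017]
wrist_force: [-0.7, -0.5, -0.5]
opening: 0.0849
```

```bash
python3 - <<'E'
from h import *
o=arm.observe(); print(o['clock'],o['joint_positions'].round(3),o['joint_velocities'].round(3),o['tool_pos'].round(3),Ro.from_rotvec(o['eef_rot']).as_matrix().round(3).tolist())
E
```

```text
2.7 [-1.416  0.724  0.184  0.014  2.168 -0.163] [ 0.024  0.158 -0.002 -0.003 -0.167  0.019] [ 0.232 -0.686  0.564] [[0.947, 0.319, 0.021], [0.32, -0.945, -0.063], [-0.0, 0.067, -0.998]]
```

The tool leans a bit more with each overreach call, and the lean persists. I'll try several short overreach calls along the arm's line, where sliding is least.

Request:
apply_moves --moves '[[85,[0,150,-55],0]]'

```text
clock: 2.82
tool_pos: [0.2373, -0.7027, 0.5568]
eef_rot: [3.001, 0.493, 0.025]
wrist_force: [0.6, 0.9, -0.9]
opening: 0.0849
```

Request:
apply_moves --moves '[[85,[0,150,-55],0]]'

```text
clock: 2.95
tool_pos: [0.2424, -0.7175, 0.5527]
eef_rot: [2.965, 0.487, 0.034]
wrist_force: [0.3, 0.2, 0.1]
opening: 0.085
```

Request:
apply_moves --moves '[[85,[0,150,-55],0]]'

```text
clock: 3.08
tool_pos: [0.2469, -0.7311, 0.5505]
eef_rot: [2.929, 0.481, 0.043]
wrist_force: [0.5, -0.2, 0.3]
opening: 0.0849
```

Request:
apply_moves --moves '[[85,[0,150,-55],0]]'

```text
clock: 3.2
tool_pos: [0.2512, -0.7435, 0.5503]
eef_rot: [2.892, 0.475, 0.051]
wrist_force: [-0.3, -0.3, 0.0]
opening: 0.0851
```

About 2° of lean per call, in 0.125 s each. Continuing.

Request:
apply_moves --moves '[[85,[0,160,-20],0]]'

```text
clock: 3.32
tool_pos: [0.2574, -0.7617, 0.543]
eef_rot: [2.853, 0.469, 0.059]
wrist_force: [0.4, -0.7, -0.1]
opening: 0.0849
```

Request:
apply_moves --moves '[[85,[0,160,-20],0]]'

```text
clock: 3.45
tool_pos: [0.2633, -0.7792, 0.5349]
eef_rot: [2.819, 0.463, 0.067]
wrist_force: [-0.7, -1.4, -0.7]
opening: 0.0853
```

Request:
apply_moves --moves '[[85,[0,160,0],0]]'

```text
clock: 3.58
tool_pos: [0.2698, -0.7985, 0.5258]
eef_rot: [2.781, 0.457, 0.075]
wrist_force: [0.5, -0.7, 0.2]
opening: 0.0852
```

Request:
apply_moves --moves '[[85,[0,160,0],0]]'

```text
clock: 3.7
tool_pos: [0.2758, -0.8165, 0.5172]
eef_rot: [2.745, 0.451, 0.083]
wrist_force: [0.7, 0.2, -0.8]
opening: 0.0848
```

Request:
apply_moves --moves '[[85,[0,160,0],0]]'

```text
clock: 3.82
tool_pos: [0.2814, -0.8328, 0.5122]
eef_rot: [2.707, 0.445, 0.091]
wrist_force: [0.1, -0.3, 0.8]
opening: 0.0852
```

Request:
apply_moves --moves '[[85,[0,160,0],0]]'

```text
clock: 3.95
tool_pos: [0.2864, -0.8478, 0.5098]
eef_rot: [2.668, 0.438, 0.099]
wrist_force: [-0.9, 0.5, -0.2]
opening: 0.0849
```

Request:
apply_moves --moves '[[85,[0,160,20],0]]'

```text
clock: 4.08
tool_pos: [0.2921, -0.8647, 0.505]
eef_rot: [2.627, 0.432, 0.106]
wrist_force: [0.2, 0.4, 0.7]
opening: 0.085
```

Request:
apply_moves --moves '[[85,[0,160,20],0]]'

```text
clock: 4.2
tool_pos: [0.2974, -0.8803, 0.5002]
eef_rot: [2.59, 0.426, 0.114]
wrist_force: [0.1, 0.3, -0.6]
opening: 0.0853
```

```bash
python3 - <<'E'
from h import *
o=arm.observe(); print(o['clock'],o['joint_positions'].round(3),o['joint_velocities'].round(3),o['tool_pos'].round(3),Ro.from_rotvec(o['eef_rot']).as_matrix().round(3).tolist())
E
```

```text
4.2 [-1.4    0.866  0.184  0.077  1.575 -0.134] [ 0.009  0.097  0.002  0.038 -0.412  0.002] [ 0.297 -0.88   0.5  ] [[0.947, 0.277, 0.16], [0.32, -0.821, -0.472], [0.0, 0.498, -0.867]]
```

The lean builds up well, but its azimuth (−71°) must end near the muffs' x axis (about 15°). So I'll carry the arm to the left-forward side, flipping the tool on the way (camera to the underside), and push there.

Request:
apply_moves --moves '[[85,[28,-46,-29],-0.18],[85,[56,-92,-58],-0.36],[85,[84,-139,-88],-0.54],[85,[112,-186,-117],-0.72],[85,[140,-232,-146],-0.9],[85,[168,-278,-175],-1.08],[85,[196,-325,-205],-1.26],[85,[224,-372,-234],-1.44],[85,[252,-418,-263],-1.62],[85,[280,-465,-293],-1.8]]'

```text
clock: 5.45
tool_pos: [0.3831, -0.2913, 0.5231]
eef_rot: [1.328, 2.365, -0.484]
wrist_force: [1.3, 0.7, 0.3]
opening: 0.0852
```

```bash
cat >> h.py <<'E'
def st(target=None):
    o=arm.observe(); R=Ro.from_rotvec(o['eef_rot']).as_matrix(); p=o['tool_pos']
    z=R[:,2]
    print('t',round(o['clock'],2),'J',o['joint_positions'].round(2),'p',p.round(4),'lean',np.degrees(np.arccos(-z[2])).round(1),'az',np.degrees(np.arctan2(z[1],z[0])).round(1),'F',o['wrist_force'].round(1),'M',o['moment'].round(2),'op',round(o['opening'],4)); print(R.round(3).tolist())
    if target is not None: print('shift mm',((np.array(target)-p)@R*1000).round(1))
    return o,R
E
python3 -c "
from h import *
st([.50,.50,.55])"
```

```text
t 5.45 J [-0.75 -0.42  1.63 -0.24  1.46 -1.33] p [ 0.3831 -0.2913  0.5231] lean 29.9 az -71.3 F [1.3 0.7 0.3] M [ 0.23  0.02 -0.01] op 0.0852
[[-0.479, 0.863, 0.16], [0.731, 0.493, -0.472], [-0.486, -0.109, -0.867]]
shift mm [ 509.4  487.9 -378.1]
```

Request:
apply_moves --moves '[[85,[39,37.5,-29],-0.13],[85,[78,75,-58],-0.27],[85,[118,112.5,-87],-0.4],[85,[157,150,-116],-0.54],[85,[196,188,-145],-0.67],[85,[235,225,-174],-0.8],[85,[274,262,-203],-0.94],[85,[314,300,-232],-1.07],[85,[353,338,-262],-1.2],[85,[392,375,-291],-1.34]]'

```text
clock: 6.7
tool_pos: [0.4758, 0.3173, 0.5448]
eef_rot: [-0.465, 2.917, -0.776]
wrist_force: [1.2, 0.4, 1.3]
opening: 0.0852
```

```bash
python3 -c "
from h import *
o,R=st([.70,.75,.72])"
```

```text
t 6.7 J [ 0.63  0.3   0.9  -0.56  2.04 -1.49] p [0.4758 0.3173 0.5448] lean 29.8 az -71.2 F [1.2 0.4 1.3] M [0.2  0.08 0.04] op 0.0852
[[-0.95, -0.268, 0.161], [-0.313, 0.825, -0.471], [-0.006, -0.498, -0.867]]
shift mm [-349.3  209.6 -319.7]
```

Request:
apply_moves --moves '[[85,[-46,27,-42],0],[85,[-92,55,-84],0],[85,[-120,72,-110],0]]'

```text
clock: 7.08
tool_pos: [0.5228, 0.4178, 0.5717]
eef_rot: [-0.464, 2.899, -0.765]
wrist_force: [21.4, 0.4, 36.3]
opening: 0.0851
```

Request:
apply_moves --moves '[[85,[-120,82,-90],0]]'

```text
clock: 7.2
tool_pos: [0.5262, 0.4413, 0.5504]
eef_rot: [-0.479, 2.88, -0.754]
wrist_force: [0.1, 0.0, 0.7]
opening: 0.0853
```

Request:
apply_moves --moves '[[85,[-120,82,-90],0]]'

```text
clock: 7.32
tool_pos: [0.5265, 0.4615, 0.5438]
eef_rot: [-0.48, 2.849, -0.722]
wrist_force: [0.7, -0.7, 0.5]
opening: 0.0848
```

Request:
apply_moves --moves '[[85,[-120,82,-90],0]]'

```text
clock: 7.45
tool_pos: [0.5265, 0.4815, 0.535]
eef_rot: [-0.486, 2.821, -0.695]
wrist_force: [0.8, -0.3, 0.3]
opening: 0.0844
```

Request:
apply_moves --moves '[[85,[-120,82,-90],0]]'

```text
clock: 7.58
tool_pos: [0.526, 0.5009, 0.5259]
eef_rot: [-0.494, 2.795, -0.671]
wrist_force: [-0.7, -0.5, 0.2]
opening: 0.085
```

Request:
apply_moves --moves '[[85,[-120,82,-90],0]]'

```text
clock: 7.7
tool_pos: [0.5247, 0.5196, 0.5181]
eef_rot: [-0.503, 2.769, -0.645]
wrist_force: [-0.6, -0.2, -0.3]
opening: 0.085
```

Request:
apply_moves --moves '[[85,[-120,82,-90],0]]'

```text
clock: 7.82
tool_pos: [0.5225, 0.5376, 0.5121]
eef_rot: [-0.511, 2.743, -0.619]
wrist_force: [0.4, 0.7, -0.7]
opening: 0.0851
```

```bash
python3 - <<'E'
from h import *
o,R=st()
w=np.array([np.cos(.85),np.sin(.85),.35]); print((160*w@R).round())
E
```

```text
t 7.83 J [ 0.84  0.85  0.18 -0.6   2.07 -1.4 ] p [0.5225 0.5376 0.5121] lean 29.8 az -46.0 F [ 0.4  0.7 -0.7] M [0.12 0.14 0.02] op 0.0851
[[-0.897, -0.276, 0.345], [-0.397, 0.845, -0.357], [-0.193, -0.458, -0.868]]
[-153.   47.  -55.]
```

Request:
apply_moves --moves '[[85,[-150,40,-70],0]]'

```text
clock: 7.95
tool_pos: [0.5342, 0.5446, 0.51]
eef_rot: [-0.523, 2.715, -0.591]
wrist_force: [0.4, -0.7, -0.3]
opening: 0.085
```

Request:
apply_moves --moves '[[85,[-150,40,-70],0]]'

```text
clock: 8.07
tool_pos: [0.5462, 0.55, 0.5103]
eef_rot: [-0.528, 2.686, -0.563]
wrist_force: [-0.8, 0.7, -0.4]
opening: 0.0847
```

Request:
apply_moves --moves '[[85,[-150,40,-70],0]]'

```text
clock: 8.2
tool_pos: [0.5557, 0.5564, 0.5123]
eef_rot: [-0.535, 2.656, -0.535]
wrist_force: [-0.4, 0.1, 0.1]
opening: 0.0847
```

Request:
apply_moves --moves '[[85,[-150,40,-65],0]]'

```text
clock: 8.32
tool_pos: [0.5647, 0.5632, 0.5151]
eef_rot: [-0.543, 2.626, -0.507]
wrist_force: [-0.0, 0.1, -0.5]
opening: 0.0849
```

Request:
apply_moves --moves '[[85,[-150,40,-60],0]]'

```text
clock: 8.45
tool_pos: [0.5734, 0.5703, 0.5182]
eef_rot: [-0.55, 2.595, -0.479]
wrist_force: [0.5, -0.6, 0.0]
opening: 0.0852
```

Request:
apply_moves --moves '[[85,[-150,40,-55],0]]'

```text
clock: 8.57
tool_pos: [0.5817, 0.5776, 0.5218]
eef_rot: [-0.557, 2.563, -0.451]
wrist_force: [-0.5, 0.1, -0.7]
opening: 0.085
```

Request:
apply_moves --moves '[[85,[-150,40,-50],0]]'

```text
clock: 8.7
tool_pos: [0.5897, 0.5852, 0.526]
eef_rot: [-0.564, 2.531, -0.423]
wrist_force: [-0.0, -0.8, -0.6]
opening: 0.085
```

Request:
apply_moves --moves '[[85,[-150,40,-50],0]]'

```text
clock: 8.82
tool_pos: [0.5963, 0.5927, 0.5317]
eef_rot: [-0.572, 2.499, -0.395]
wrist_force: [-0.3, 0.4, 1.0]
opening: 0.085
```

```bash
python3 - <<'E'
from h import *
o,R=st()
w=np.array([np.cos(.85),np.sin(.85),.4]); print((160*w@R).round())
E
```

```text
t 8.82 J [ 0.83  0.85  0.18 -0.56  1.76 -1.4 ] p [0.5963 0.5927 0.5317] lean 35.9 az -15.6 F [-0.3  0.4  1. ] M [ 0.14  0.26 -0.04] op 0.085
[[-0.764, -0.314, 0.564], [-0.473, 0.867, -0.157], [-0.44, -0.387, -0.81]]
[-166.   46.  -11.]
```

Request:
apply_moves --moves '[[85,[24,43,-34],0],[85,[48,86,-68],0],[85,[72,130,-102],0],[85,[96,173,-136],0],[85,[120,216,-170],0],[85,[144,260,-204],0]]'

```text
clock: 9.57
tool_pos: [0.294, 0.7339, 0.5088]
eef_rot: [-0.58, 2.482, -0.366]
wrist_force: [0.6, -0.4, 0.4]
opening: 0.0849
```

```bash
python3 - <<'E'
from h import *
o,R=st(); a=np.arctan2(*o['tool_pos'][1::-1]);print(np.degrees(a))
w=np.array([np.cos(a),np.sin(a),.4]); print((160*w@R).round())
E
```

```text
t 9.57 J [ 1.27  0.88  0.18 -0.68  1.93 -1.06] p [0.294  0.7339 0.5088] lean 36.2 az -12.8 F [ 0.6 -0.4  0.4] M [0.02 0.26 0.03] op 0.0849
[[-0.75, -0.324, 0.576], [-0.477, 0.869, -0.131], [-0.458, -0.373, -0.807]]
68.16661049886598
[-145.   86.  -37.]
```

Request:
apply_moves --moves '[[85,[-145,86,-40],0]]'

```text
clock: 9.7
tool_pos: [0.3051, 0.7462, 0.5071]
eef_rot: [-0.598, 2.458, -0.326]
wrist_force: [1.0, -0.5, 0.9]
opening: 0.0854
```

Request:
apply_moves --moves '[[85,[-145,86,-40],0]]'

```text
clock: 9.82
tool_pos: [0.3213, 0.7552, 0.5074]
eef_rot: [-0.601, 2.434, -0.291]
wrist_force: [-0.0, -0.9, 0.6]
opening: 0.0852
```

Request:
apply_moves --moves '[[85,[-145,86,-35],0]]'

```text
clock: 9.95
tool_pos: [0.3334, 0.7652, 0.5086]
eef_rot: [-0.609, 2.41, -0.253]
wrist_force: [-0.5, 0.1, -0.1]
opening: 0.0848
```

Request:
apply_moves --moves '[[85,[-145,86,-35],0]]'

```text
clock: 10.07
tool_pos: [0.3429, 0.7752, 0.5111]
eef_rot: [-0.618, 2.385, -0.216]
wrist_force: [1.4, -0.8, -0.1]
opening: 0.0851
```

Request:
apply_moves --moves '[[85,[-145,86,-30],0]]'

```text
clock: 10.2
tool_pos: [0.3514, 0.7853, 0.5146]
eef_rot: [-0.627, 2.358, -0.178]
wrist_force: [-1.0, -0.6, -0.6]
opening: 0.0849
```

Request:
apply_moves --moves '[[85,[-145,86,-30],0]]'

```text
clock: 10.32
tool_pos: [0.3581, 0.795, 0.5195]
eef_rot: [-0.636, 2.331, -0.142]
wrist_force: [0.8, 0.2, -0.8]
opening: 0.0851
```

Request:
apply_moves --moves '[[85,[-145,86,-25],0]]'

```text
clock: 10.45
tool_pos: [0.364, 0.8047, 0.5252]
eef_rot: [-0.644, 2.303, -0.104]
wrist_force: [0.5, 0.3, 0.0]
opening: 0.085
```

```bash
python3 - <<'E'
from h import *
o,R=st(); a=np.arctan2(*o['tool_pos'][1::-1]);print(np.degrees(a))
w=np.array([np.cos(a),np.sin(a),.4]); print((160*w@R).round())
E
```

```text
t 10.45 J [ 1.22  0.89  0.18 -0.64  1.62 -1.08] p [0.364  0.8047 0.5252] lean 43.1 az 9.3 F [0.5 0.3 0. ] M [-0.03  0.38 -0.06] op 0.085
[[-0.607, -0.419, 0.675], [-0.478, 0.871, 0.11], [-0.634, -0.256, -0.73]]
65.65924896400875
[-150.   83.   14.]
```

Request:
apply_moves --moves '[[85,[-150,83,10],0]]'

```text
clock: 10.58
tool_pos: [0.3774, 0.816, 0.5264]
eef_rot: [-0.652, 2.274, -0.067]
wrist_force: [-0.4, -0.5, 0.2]
opening: 0.0848
```

Request:
apply_moves --moves '[[85,[-150,83,10],0]]'

```text
clock: 10.7
tool_pos: [0.3899, 0.8265, 0.5268]
eef_rot: [-0.66, 2.246, -0.033]
wrist_force: [0.3, 0.7, 0.4]
opening: 0.0849
```

```bash
cat >> h.py <<'E'
def muffs(P,c,zb=(.14,.175)):
    """band centre xy and yaw from cloud P near c"""
    m=(np.hypot(*(P[:,:2]-c).T)<.1)&(P[:,2]>zb[0])&(P[:,2]<zb[1]); Q=P[m]
    return cv2.minAreaRect(Q[:,:2].astype(np.float32)*1000),Q
E
python3 - <<'E'
from h import *
import pickle
o,R=st()
ym=np.radians(16.4);X=np.array([np.cos(ym),np.sin(ym),0]);Y=np.array([-X[1],X[0],0])
# jaw azimuth misalignment and needed turn about tool z to bring tool y closest to +Y
a=np.arctan2(-(R[:,0]@Y),R[:,1]@Y); print('turn',a, 'resid deg',np.degrees(np.arccos(np.hypot(R[:,0]@Y,R[:,1]@Y))))
print('shift to over probe-free waypoint',((np.array([.42,-.2,.33])-o['tool_pos'])@R*1000).round())
E
```

```text
t 10.7 J [ 1.19  0.9   0.18 -0.62  1.52 -1.09] p [0.3899 0.8265 0.5268] lean 45.9 az 14.5 F [0.3 0.7 0.4] M [-0.1   0.33 -0.05] op 0.0849
[[-0.562, -0.449, 0.695], [-0.469, 0.865, 0.179], [-0.682, -0.225, -0.696]]
turn 0.29563258466229514 resid deg 1.388372665206469
shift to over probe-free waypoint [ 599. -857.  -26.]
```

```bash
python3 - <<'E'
from h import *
import pickle
cs=pickle.load(open('c0.pkl','rb'))
P=np.vstack([cloud(cs[n]).reshape(-1,3) for n in('scene','top')])
m=(abs(P[:,0]-.35)<.13)&(abs(P[:,1]+.17)<.15)&(P[:,2]>.02)&(P[:,2]<.25)&(P[:,0]<.43)
print('purple box',P[m].min(0),P[m].max(0)); 
o,R=st()
a=.2956; R2=R@Ro.from_rotvec([0,0,a]).as_matrix(); z=R2[:,2]
ym=np.radians(16.4);X=np.array([np.cos(ym),np.sin(ym),0])
C=np.array([.5385,-.167,.0955]); th=np.arccos(-z[2])
rad=-z  # outward radial
tcp=C+rad*.044
print('tcp',tcp,'wide',tcp-C)
Q=P[(P[:,0]<.46)&(P[:,0]>.2)&(abs(P[:,1]+.15)<.25)&(P[:,2]>.02)&(P[:,2]<.3)]
L=(Q-tcp)@R2   # tool coordinates
for lo,hi in((-.073,-.0),(-.2,-.073),(-.3,-.2)):
    k=(L[:,2]>lo)&(L[:,2]<hi)&(abs(L[:,1])<.09); print(lo,'max/min tool x of obstacles',(L[k][:,0].min(),L[k][:,0].max()) if k.any() else None)
pre=tcp-z*.12; mid=pre+[0,0.0,.1]
for n,g in(('pre',pre),('mid',mid)): print(n,g.round(3),'shift',((g-o['tool_pos'])@R*1000).round())
print('J reach ok')
E
```

```text
purple box [ 0.24516508 -0.26432494  0.02001117] [ 0.37726704 -0.09302481  0.16944906]
t 10.7 J [ 1.19  0.9   0.18 -0.62  1.52 -1.09] p [0.3899 0.8265 0.5268] lean 45.9 az 14.5 F [0.3 0.7 0.4] M [-0.1   0.33 -0.05] op 0.0849
[[-0.562, -0.449, 0.695], [-0.469, 0.865, 0.179], [-0.682, -0.225, -0.696]]
tcp [ 0.50791134 -0.17489143  0.12612775] wide [-0.03058866 -0.00789143  0.03062775]
-0.073 max/min tool x of obstacles (np.float64(0.06103253900339155), np.float64(0.21418925778018352))
-0.2 max/min tool x of obstacles (np.float64(0.09437041287047532), np.float64(0.2359995467917561))
-0.3 max/min tool x of obstacles None
pre [ 0.424 -0.196  0.21 ] shift [ 676. -829.   61.]
mid [ 0.424 -0.196  0.31 ] shift [ 608. -851.   -8.]
J reach ok
```

Request:
apply_moves --moves '[[85,[30,-54,-6],0.03],[85,[61,-107,-12],0.06],[85,[91,-161,-19],0.09],[85,[121,-214,-25],0.12],[85,[152,-268,-31],0.15],[85,[182,-322,-37],0.18],[85,[212,-375,-43],0.21],[85,[242,-429,-50],0.24],[85,[273,-482,-56],0.27],[85,[303,-536,-62],0.296]]'

```text
clock: 11.95
tool_pos: [0.4135, 0.2483, 0.4886]
eef_rot: [-0.323, 2.319, 0.112]
wrist_force: [1.2, -1.0, 0.0]
opening: 0.085
```

```bash
python3 - <<'E'
from h import *
o,R=st([.47,-.08,.38])
print(((np.array([.424,-.196,.31])-o['tool_pos'])@R*1000).round(),((np.array([.424,-.196,.21])-o['tool_pos'])@R*1000).round())
E
```

```text
t 11.95 J [ 0.32 -0.73  1.99 -0.06  1.08 -1.52] p [0.4135 0.2483 0.4886] lean 46.0 az 14.4 F [ 1.2 -1.   0. ] M [-0.1   0.37 -0.05] op 0.085
[[-0.666, -0.266, 0.697], [-0.197, 0.964, 0.179], [-0.719, -0.018, -0.695]]
shift mm [ 105.1 -329.5   56. ]
[ 209. -428.   52.] [ 281. -426.  121.]
```

Request:
apply_moves --moves '[[85,[18,-55,9],0],[85,[35,-110,19],0],[85,[53,-165,28],0],[85,[70,-220,37],0],[85,[88,-275,47],0],[85,[105,-330,56],0],[85,[140,-363,55],0],[85,[175,-396,53],0],[85,[209,-428,52],0],[85,[245,-427,86],0]]'

```text
clock: 13.2
tool_pos: [0.4507, -0.1595, 0.3031]
eef_rot: [-0.255, 2.374, 0.092]
wrist_force: [0.5, 0.1, -0.2]
opening: 0.0851
```

```bash
python3 - <<'E'
from h import *
import pickle
o,R=st()
c=arm.camera('wrist'); save('wrist1.png',c['color'])
P=cloud(c).reshape(-1,3); s=arm.camera('scene');t=arm.camera('top')
for n,Q in(('w',P),('t',cloud(t).reshape(-1,3)),('s',cloud(s).reshape(-1,3))):
    r,B=muffs(Q,np.array([.5385,-.167])); print(n,len(B),r,np.percentile(B[:,2],99) if len(B) else 0)
    q=Q[(np.hypot(*(Q[:,:2]-[.5385,-.167]).T)<.045)&(Q[:,2]>.155)]; 
    if len(q):print('  crown z',np.percentile(q[:,2],[50,95]))
C=np.array([.5385,-.167,.0955]); z=R[:,2]
print('to tcp',((C-z*.044-o['tool_pos'])@R*1000).round(1))
E
```

```text
t 13.2 J [-1.08 -0.6   2.26  0.75  1.31 -2.99] p [ 0.4507 -0.1595  0.3031] lean 43.3 az 11.7 F [ 0.5  0.1 -0.2] M [-0.05  0.27  0.04] op 0.0851
[[-0.71, -0.21, 0.672], [-0.157, 0.978, 0.139], [-0.686, -0.007, -0.727]]
w 2889 ((532.3427734375, -169.06063842773438), (94.67872619628906, 24.202688217163086), 16.091819763183594) 0.16232520626518776
  crown z [0.16023495 0.16208134]
t 345 ((539.8711547851562, -166.76416015625), (105.7162094116211, 27.05503273010254), 16.453922271728516) 0.1658547376346051
  crown z [0.16033296 0.16485897]
s 544 ((537.3780517578125, -166.6248779296875), (109.72578430175781, 26.398231506347656), 16.390798568725586) 0.16657564651848014
  crown z [0.16148615 0.16589642]
to tcp [ 81.3 -24.4 165. ]
```

View pics/wrist1.png

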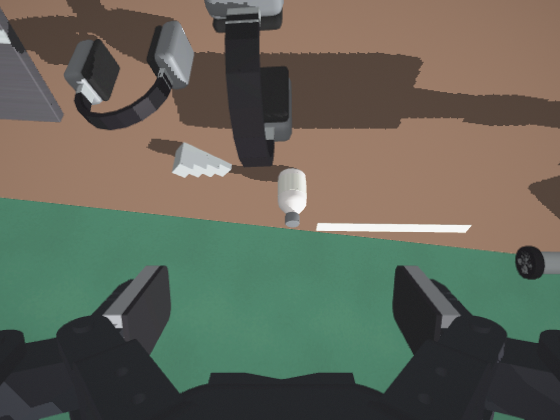

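The wrist picture shows the grey muffs' band running from (245,10) to (255,160), clear of the jaws, with the step block and bottle beyond at (200,160) and (292,195). J6 is near its limit here and eases further out, so I'll line up with the approach axis and recheck.

Request:
apply_moves --moves '[[85,[40,-12,35],0],[85,[81,-24,70],0],[85,[81,-24,80],0]]'

```text
clock: 13.72
tool_pos: [0.4696, -0.1507, 0.2159]
eef_rot: [-0.204, 2.43, 0.084]
wrist_force: [-0.3, 0.4, 0.4]
opening: 0.0853
```

```bash
cat > g.py <<'E'
from h import *
o,R=st()
ym=np.radians(16.4);Y=np.array([-np.sin(ym),np.cos(ym),0])
a=np.arctan2(-(R[:,0]@Y),R[:,1]@Y); print('turn',a,'resid',np.degrees(np.arccos(np.hypot(R[:,0]@Y,R[:,1]@Y))))
C=np.array([.5385,-.167,.0955]); z=R[:,2]
print('to tcp',((C-z*.044-o['tool_pos'])@R*1000).round(1))
E
python3 g.py
```

```text
t 13.72 J [-0.96 -0.47  2.33  0.73  1.08 -2.99] p [ 0.4696 -0.1507  0.2159] lean 40.4 az 10.1 F [-0.3  0.4  0.4] M [-0.05  0.31 -0.04] op 0.0853
[[-0.752, -0.169, 0.638], [-0.125, 0.986, 0.114], [-0.648, 0.006, -0.762]]
turn -0.09292105404380543 resid 4.046061515085798
to tcp [ 28.3 -28.5  89.8]
```

J6 is pinned at −3 and the lean is eroding. I'll make the half turn the other way while lifting clear, then restore the lean forward-left.

Request:
apply_moves --moves '[[85,[0,0,-60],0.05],[85,[-60,15,-75],0.23],[85,[-118,31,-85],0.41],[85,[-176,47,-98],0.59],[85,[-235,62,-110],0.77],[85,[-294,78,-122],0.95],[85,[-317,134,-111],1.13],[85,[-340,190,-101],1.31],[85,[-363,246,-91],1.49],[85,[-386,300,-80],1.67]]'

```text
clock: 14.98
tool_pos: [0.6369, 0.1066, 0.5182]
eef_rot: [1.508, 2.079, 0.681]
wrist_force: [-0.1, -0.6, 0.1]
opening: 0.0847
```

```bash
python3 - <<'E'
from h import *
o,R=st([.70,.35,.55])
E
```

```text
t 14.97 J [-0.11 -0.22  1.55  0.2   1.13 -0.45] p [0.6369 0.1066 0.5182] lean 40.4 az 10.1 F [-0.1 -0.6  0.1] M [-0.04  0.3  -0.05] op 0.0847
[[-0.278, 0.718, 0.639], [0.956, 0.269, 0.114], [-0.09, 0.642, -0.761]]
shift mm [212.4 131.2  43.8]
```

Request:
apply_moves --moves '[[85,[40,25,5],0.18],[85,[80,50,10],0.36],[85,[125,80,20],0.54],[85,[170,105,30],0.72],[85,[212,131,44],0.9],[85,[235,155,50],1.08],[85,[250,170,55],1.26],[85,[260,180,60],1.38]]'

```text
clock: 15.98
tool_pos: [0.7308, 0.4107, 0.5626]
eef_rot: [2.809, 0.728, 1.064]
wrist_force: [0.5, -0.1, 0.1]
opening: 0.0848
```

```bash
cat > w.py <<'E'
from h import *
import sys
o,R=st(); a=np.arctan2(*o['tool_pos'][1::-1]);print(np.degrees(a))
w=np.array([np.cos(a),np.sin(a),.4]); print((160*w@R).round())
E
python3 w.py
```

```text
t 15.97 J [ 0.43  0.37  0.84 -0.17  1.25  1.49] p [0.7308 0.4107 0.5626] lean 40.4 az 10.3 F [ 0.5 -0.1  0.1] M [-0.1   0.29 -0.  ] op 0.0848
[[0.653, 0.41, 0.637], [0.445, -0.888, 0.116], [0.613, 0.208, -0.762]]
29.333386346614038
[165.   1.  49.]
```

Request:
apply_moves --moves '[[85,[60,0,18],0],[85,[110,0,33],0]]'

```text
clock: 16.23
tool_pos: [0.7998, 0.4481, 0.5926]
eef_rot: [2.802, 0.734, 1.078]
wrist_force: [0.3, 1.1, 1.0]
opening: 0.0853
```

Request:
apply_moves --moves '[[85,[160,0,40],0]]'

```text
clock: 16.35
tool_pos: [0.8198, 0.4573, 0.5901]
eef_rot: [2.792, 0.738, 1.122]
wrist_force: [-22.5, -15.2, 16.2]
opening: 0.0847
```

Request:
apply_moves --moves '[[85,[160,0,40],0]]'

```text
clock: 16.48
tool_pos: [0.8347, 0.4637, 0.5827]
eef_rot: [2.781, 0.743, 1.168]
wrist_force: [1.2, -0.1, 0.1]
opening: 0.0849
```

Request:
apply_moves --moves '[[85,[160,0,40],0]]'

```text
clock: 16.6
tool_pos: [0.8454, 0.469, 0.593]
eef_rot: [2.761, 0.744, 1.242]
wrist_force: [-0.3, -1.3, 1.8]
opening: 0.085
```

Request:
apply_moves --moves '[[85,[160,0,40],0]]'

```text
clock: 16.73
tool_pos: [0.8549, 0.4744, 0.5984]
eef_rot: [2.744, 0.747, 1.302]
wrist_force: [0.1, 0.6, 0.1]
opening: 0.085
```

Request:
apply_moves --moves '[[85,[160,0,40],0]]'

```text
clock: 16.85
tool_pos: [0.8631, 0.4795, 0.605]
eef_rot: [2.726, 0.75, 1.36]
wrist_force: [0.3, -0.1, -0.8]
opening: 0.0845
```

```bash
python3 w.py
```

```text
t 16.85 J [ 0.42  0.83  0.18 -0.13  1.24  1.44] p [0.8631 0.4795 0.605 ] lean 51.4 az 15.1 F [ 0.3 -0.1 -0.8] M [-0.09  0.3  -0.01] op 0.0845
[[0.51, 0.413, 0.755], [0.417, -0.886, 0.203], [0.752, 0.211, -0.624]]
29.054843869365467
[152.   2.  81.]
```

```bash
cat > g.py <<'E'
from h import *
import sys
o,R=st()
ym=np.radians(16.4);Y=-np.array([-np.sin(ym),np.cos(ym),0])
a=np.arctan2(-(R[:,0]@Y),R[:,1]@Y); print('turn',a,'resid',np.degrees(np.arccos(np.hypot(R[:,0]@Y,R[:,1]@Y))))
C=np.array([.5385,-.167,.0955]); z=R[:,2]
for b in(0,.05,.09): print('to tcp back',b,((C-z*(.044+b)-o['tool_pos'])@R*1000).round(1))
for w in sys.argv[1:]: print(w,((np.array(eval(w))-o['tool_pos'])@R*1000).round(1))
E
python3 g.py .60,-.05,.50
```

```text
t 16.85 J [ 0.42  0.83  0.18 -0.13  1.24  1.44] p [0.8631 0.4795 0.605 ] lean 51.4 az 15.1 F [ 0.3 -0.1 -0.8] M [-0.09  0.3  -0.01] op 0.0845
[[0.51, 0.413, 0.755], [0.417, -0.886, 0.203], [0.752, 0.211, -0.624]]
turn 0.2591357432263755 resid 1.023666843068372
to tcp back 0 [-818.5  331.  -102.6]
to tcp back 0.05 [-818.5  331.  -152.6]
to tcp back 0.09 [-818.5  331.  -192.6]
.60,-.05,.50 [-434.   338.1 -240.7]
```

Request:
apply_moves --moves '[[85,[-43,34,-24],0.026],[85,[-87,68,-48],0.052],[85,[-130,101,-72],0.078],[85,[-174,135,-96],0.104],[85,[-217,169,-120],0.13],[85,[-260,203,-144],0.156],[85,[-304,237,-168],0.182],[85,[-347,270,-193],0.208],[85,[-391,304,-217],0.234],[85,[-434,338,-241],0.26]]'

```text
clock: 18.1
tool_pos: [0.6049, -0.0378, 0.505]
eef_rot: [-2.712, -0.38, -1.311]
wrist_force: [0.5, -0.1, -0.5]
opening: 0.0854
```

```bash
python3 g.py .47,-.185,.30
```

```text
t 18.1 J [-0.57 -0.4   1.8   0.69  1.15  0.62] p [ 0.6049 -0.0378  0.505 ] lean 51.5 az 15.0 F [ 0.5 -0.1 -0.5] M [-0.14  0.35 -0.08] op 0.0854
[[0.597, 0.268, 0.756], [0.177, -0.963, 0.202], [0.782, 0.014, -0.623]]
turn 0.0017100271385334105 resid 1.1331752691924948
to tcp back 0 [-383.   101.1  134.7]
to tcp back 0.05 [-383.   101.1   84.7]
to tcp back 0.09 [-383.   101.1   44.7]
.47,-.185,.30 [-267.1  102.8   -4.1]
```

Request:
apply_moves --moves '[[85,[-54,21,-1],0],[85,[-108,41,-2],0],[85,[-162,62,-3],0],[85,[-216,83,-4],0],[85,[-267,103,-4],0],[85,[-320,102,18],0],[85,[-383,101,45],0],[85,[-383,101,45],0]]'

```text
clock: 19.1
tool_pos: [0.4364, -0.1914, 0.1749]
eef_rot: [-2.71, -0.371, -1.302]
wrist_force: [0.0, 0.4, 0.9]
opening: 0.0848
```

```bash
python3 g.py; python3 - <<'E'
from h import *
s=arm.camera('scene'); save('scene2.png',cv2.resize(s['color'][120:400,60:340],None,fx=2,fy=2))
E
```

```text
t 19.1 J [-1.26 -0.33  2.41  0.98  1.23 -0.4 ] p [ 0.4364 -0.1914  0.1749] lean 51.3 az 15.2 F [0.  0.4 0.9] M [-0.11  0.36  0.02] op 0.0848
[[0.602, 0.267, 0.753], [0.171, -0.964, 0.205], [0.78, 0.005, -0.625]]
turn -0.006125952708810115 resid 0.923117081576711
to tcp back 0 [ 3.7  3.3 87.5]
to tcp back 0.05 [ 3.7  3.3 37.5]
to tcp back 0.09 [ 3.7  3.3 -2.5]
```

View pics/scene2.png

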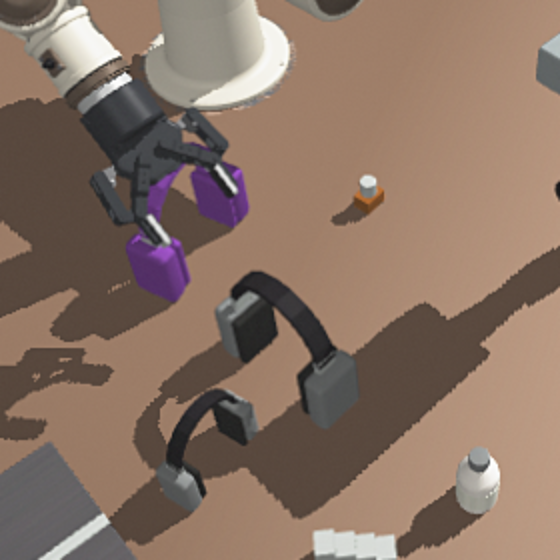

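The crop shows the open jaws aimed at the near shoulder of the grey band, with the purple pair untouched beneath. Next I'll advance along the tool axis, then close.

Request:
apply_moves --moves '[[85,[4,3,30],0],[85,[4,3,60],0],[85,[4,3,80],0],[85,[4,3,88],0],[85,[4,3,88],0]]'

```text
clock: 19.77
tool_pos: [0.508, -0.1774, 0.127]
eef_rot: [-2.713, -0.382, -1.309]
wrist_force: [-0.3, 0.2, 0.2]
opening: 0.085
```

```bash
python3 g.py
```

```text
t 19.77 J [-1.04 -0.07  2.32  1.13  0.98 -0.48] p [ 0.508  -0.1774  0.127 ] lean 51.4 az 15.0 F [-0.3  0.2  0.2] M [-0.11  0.38 -0.03] op 0.085
[[0.598, 0.269, 0.755], [0.179, -0.963, 0.202], [0.781, 0.014, -0.624]]
turn 0.002695718881112226 resid 1.1062603788621068
to tcp back 0 [-4.5 -2.3  0.7]
to tcp back 0.05 [ -4.5  -2.3 -49.3]
to tcp back 0.09 [ -4.5  -2.3 -89.3]
```

Request:
apply_moves --moves '[[60,[-3,-2,1],0],[40,[-3,-2,1],0],[18,[-3,-2,1],0],[10,[-3,-2,1],0],[10,[-3,-2,1],0],[10,[-3,-2,1],0],[10,[-3,-2,1],0]]' --grip_force 70

```text
clock: 20.65
tool_pos: [0.5055, -0.1755, 0.1224]
eef_rot: [-2.713, -0.378, -1.306]
wrist_force: [-3.4, -1.6, 3.4]
opening: 0.0226
```

```bash
python3 g.py
```

```text
t 20.65 J [-1.05 -0.06  2.33  1.14  0.98 -0.49] p [ 0.5055 -0.1755  0.1224] lean 51.3 az 15.0 F [-3.4 -1.6  3.4] M [-0.12  0.25 -0.1 ] op 0.0226
[[0.6, 0.268, 0.754], [0.177, -0.963, 0.202], [0.781, 0.012, -0.625]]
turn 7.639848209975649e-05 resid 1.0952694485545418
to tcp back 0 [ 0.3  0.4 -0.6]
to tcp back 0.05 [  0.3   0.4 -50.6]
to tcp back 0.09 [  0.3   0.4 -90.6]
```

Gripped at 22.6 mm opening. I'll lift gently and carry to a point beyond the bar tip, with a slight turn towards the stand's yaw.

Request:
apply_moves --moves '[[8,[8,0,-6],0],[8,[28,0,-22],0],[8,[55,1,-44],0],[8,[82,1,-66],0]]' --grip_force 90

```text
clock: 21.15
tool_pos: [0.5044, -0.174, 0.2275]
eef_rot: [-2.713, -0.378, -1.302]
wrist_force: [0.6, -0.7, -2.8]
opening: 0.0221
```

Request:
apply_moves --moves '[[8,[10,-18,12],0.01],[8,[24,-44,29],0.02],[8,[40,-73,49],0.03],[8,[57,-103,69],0.04],[8,[74,-134,90],0.05],[8,[89,-162,109],0.06],[8,[98,-178,120],0.06],[8,[102,-184,124],0.06],[8,[102,-184,124],0.06]]'

```text
clock: 22.28
tool_pos: [0.6099, 0.0458, 0.2268]
eef_rot: [-2.702, -0.296, -1.288]
wrist_force: [0.0, 0.5, -2.7]
opening: 0.0222
```

```bash
cat > m.py <<'E'
from h import *
import sys
o,R=st()
y=np.radians(12.4); X=np.array([np.cos(y),np.sin(y),0]);Y=np.array([-X[1],X[0],0]); post=np.array([.5755,.3656,0])
# rigid grasp: muff frame relative to tool
Rg=Ro.from_rotvec([-2.713,-.378,-1.306]).as_matrix(); tg=np.array([.5055,-.1755,.1224])
ym=np.radians(16.4); Mg=np.array([[np.cos(ym),-np.sin(ym),0],[np.sin(ym),np.cos(ym),0],[0,0,1.]])
rel=Rg.T@(np.array([.5385,-.167,.155])-tg); M=R@Rg.T@Mg
cr=o['tool_pos']+R@rel
print('pred crown',cr.round(4),'stand xy',((cr-post)@X).round(4),((cr-post)@Y).round(4),'yaw',np.degrees(np.arctan2(M[1,0],M[0,0])).round(1),'roll x',np.degrees(np.arctan2(M[2,1],M[2,2])).round(1),'pitch',np.degrees(-np.arcsin(M[2,0])).round(1))
for a in sys.argv[1:]:
    sx,sy,sz=eval(a); g=post+X*sx+Y*sy+[0,0,sz]; print(a,'shift',((g-cr)@R*1000).round(1))
E
python3 m.py 0,-.32,.24 0,-.12,.24; python3 - <<'E'
from h import *
s=arm.camera('scene');t=arm.camera('top')
save('c3.png',np.hstack([s['color'][90:370,150:450],t['color'][90:370,100:400]]))
np.savez('c3.npz',S=cloud(s),T=cloud(t))
for n,c in(('s',s),('t',t)):
    P=cloud(c).reshape(-1,3); y=np.radians(12.4); X=np.array([np.cos(y),np.sin(y),0]);Y=np.array([-X[1],X[0],0])
    m=(abs(P[:,0]-.644)<.08)&(abs(P[:,1]-.053)<.06)&(P[:,2]>.235)&(P[:,2]<.28); Q=P[m]
    col=c['color'].reshape(-1,3)[m]; print(n,len(Q),cv2.minAreaRect(Q[:,:2].astype(np.float32)*1000),np.percentile(Q[:,2],[95,99]))
E
```

```text
t 22.27 J [-0.36 -0.25  2.24  0.97  0.59  0.31] p [0.6099 0.0458 0.2268] lean 51.3 az 15.1 F [ 0.   0.5 -2.7] M [-0.17  0.81 -0.01] op 0.0222
[[0.616, 0.233, 0.753], [0.119, -0.972, 0.204], [0.779, -0.036, -0.626]]
pred crown [0.6436 0.0517 0.2593] stand xy -0.0009 -0.3212 yaw 14.3 roll x 2.7 pitch 0.1
0,-.32,.24 shift [-14.5  -0.5  12.8]
0,-.12,.24 shift [ -17.7 -200.4   20.3]
s 1230 ((632.3936767578125, 36.19716262817383), (86.33390045166016, 136.40081787109375), 89.97433471679688) [0.27360625 0.27745004]
t 659 ((632.0777587890625, 35.117408752441406), (86.65321350097656, 135.69850158691406), 88.68302154541016) [0.27139706 0.27622077]
```

View pics/c3.png

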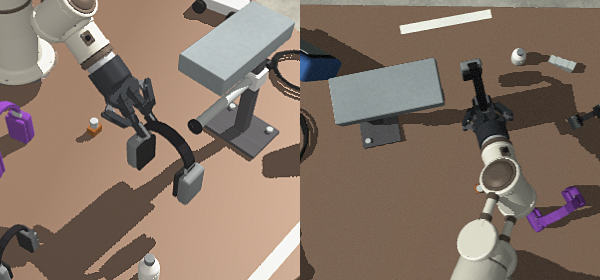

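The picture shows the muffs held upright by the near shoulder, beyond the bar tip at left-panel (195,127) and below lamp level. Next I'll check for pitch in the grip by fitting the far half of the band.

```bash
python3 - <<'E'
from h import *
from scipy.optimize import least_squares
d=np.load('c3.npz'); 
ym=np.radians(14.3);X=np.array([np.cos(ym),np.sin(ym),0]);Y=np.array([-X[1],X[0],0]); cr=np.array([.6436,.0517,.2593])
for n in 'ST':
    P=d[n].reshape(-1,3)-cr; L=np.c_[P@X,P@Y,P[:,2]]
    B=L[(L[:,0]>-.005)&(L[:,0]<.066)&(abs(L[:,1])<.016)&(L[:,2]>-.04)&(L[:,2]<.03)&(np.hypot(L[:,0],L[:,2]+.06)>.055)]
    r=least_squares(lambda q:np.hypot(B[:,0]-q[0],B[:,2]-q[1])-.068,[0,-.06],loss='soft_l1',f_scale=.002)
    F=L[(L[:,0]>.03)&(L[:,0]<.1)&(abs(L[:,1])<.04)&(L[:,2]>-.17)&(L[:,2]<-.04)]
    print(n,len(B),'arc centre',r.x,'mean y',B[:,1].mean(),'cup x 99%',np.percentile(F[:,0],[50,98]),'cup z',np.percentile(F[:,2],[2,98]),'y',np.percentile(F[:,1],[2,98]))
    if n=='S':
        O=F[(F[:,0]>.06)]; A=np.polyfit(O[:,2],O[:,0],1); print('outer face slope dx/dz',A)
E
```

```text
S 531 arc centre [-0.00271062 -0.05920179] mean y 0.0003808936371131476 cup x 99% [0.07142816 0.08276667] cup z [-0.14595228 -0.04565123] y [-0.02509128  0.02873925]
outer face slope dx/dz [-0.10966469  0.06437497]
T 215 arc centre [ 0.00084668 -0.06035539] mean y 0.0014293871256769917 cup x 99% [0.06150394 0.08357013] cup z [-0.14161776 -0.06760329] y [-0.02351064  0.03434692]
```

Prediction and measurement agree to about 2 mm. Lowering to about 30 mm over the bar and sliding in along it.

Request:
apply_moves --moves '[[8,[-7,0,6],0],[8,[-14,-1,13],0],[8,[-15,-15,13],0],[8,[-15,-45,15],0],[8,[-16,-80,16],0],[8,[-16,-115,17],0],[8,[-17,-150,18],0],[8,[-17,-178,20],0],[8,[-18,-195,20],0],[8,[-18,-200,20],0]]'

```text
clock: 23.62
tool_pos: [0.5664, 0.244, 0.2072]
eef_rot: [-2.701, -0.298, -1.286]
wrist_force: [-0.2, -0.6, -2.6]
opening: 0.022
```

```bash
python3 m.py -.001,-.12,.225 -.001,-.12,.215 -.001,-.12,.200; python3 - <<'E'
from h import *
s=arm.camera('scene'); save('s4.png',cv2.resize(s['color'][60:270,270:470],None,fx=2.8,fy=2.8))
E
```

```text
t 23.62 J [ 0.17 -0.2   2.24  0.33  0.22  1.24] p [0.5664 0.244  0.2072] lean 51.2 az 15.3 F [-0.2 -0.6 -2.6] M [-0.22  0.8  -0.02] op 0.022
[[0.616, 0.235, 0.752], [0.119, -0.971, 0.206], [0.779, -0.037, -0.626]]
pred crown [0.6001 0.2499 0.2397] stand xy -0.0008 -0.1183 yaw 14.4 roll x 2.8 pitch 0.1
-.001,-.12,.225 shift [-11.5   2.2   9. ]
-.001,-.12,.215 shift [-19.3   2.6  15.2]
-.001,-.12,.200 shift [-31.    3.1  24.6]
```

View pics/s4.png

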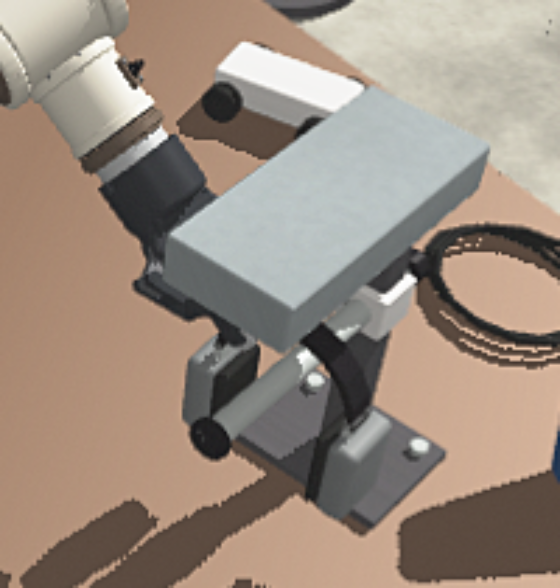

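The picture shows the band straddling the bar mid-way, one cup on each side, clear of the collar at (210,437) and of the clamp. J5 is near its lower limit, so I'll descend carefully.

Request:
apply_moves --moves '[[8,[-6,2,5],0],[8,[-12,2,9],0],[8,[-16,2,12],0],[8,[-18,2,14],0],[8,[-18,2,14],0]]'

```text
clock: 24.3
tool_pos: [0.5678, 0.2401, 0.1857]
eef_rot: [-2.702, -0.295, -1.288]
wrist_force: [-0.5, 0.0, -3.1]
opening: 0.0219
```

```bash
python3 m.py -.001,-.12,.212 -.001,-.12,.208 -.001,-.12,.204
```

```text
t 24.3 J [ 0.17 -0.16  2.26  0.46  0.17  1.1 ] p [0.5678 0.2401 0.1857] lean 51.2 az 15.1 F [-0.5  0.  -3.1] M [-0.24  0.81  0.01] op 0.0219
[[0.616, 0.232, 0.753], [0.118, -0.972, 0.203], [0.779, -0.036, -0.626]]
pred crown [0.6015 0.2459 0.2181] stand xy -0.0003 -0.1225 yaw 14.3 roll x 2.7 pitch 0.1
-.001,-.12,.212 shift [-5.3 -2.3  3.4]
-.001,-.12,.208 shift [-8.4 -2.2  5.9]
-.001,-.12,.204 shift [-11.5  -2.    8.4]
```

Request:
apply_moves --moves '[[8,[-1.6,-1,1.3],0],[8,[-3.1,-2,2.5],0],[8,[-3.1,-2,2.5],0]]'

```text
clock: 24.68
tool_pos: [0.5671, 0.2412, 0.1838]
eef_rot: [-2.703, -0.297, -1.283]
wrist_force: [0.3, -0.3, -2.1]
opening: 0.0222
```

Request:
apply_moves --moves '[[8,[-1.6,0,1.3],0],[8,[-1.6,0,1.3],0]]'

```text
clock: 24.92
tool_pos: [0.567, 0.2407, 0.1824]
eef_rot: [-2.704, -0.297, -1.281]
wrist_force: [-0.4, 0.3, -3.5]
opening: 0.0222
```

```bash
python3 m.py
```

```text
t 24.93 J [ 0.17 -0.16  2.26  0.48  0.17  1.08] p [0.567  0.2407 0.1824] lean 51.0 az 15.3 F [-0.4  0.3 -3.5] M [-0.25  0.8   0.03] op 0.0222
[[0.619, 0.234, 0.749], [0.119, -0.971, 0.205], [0.776, -0.038, -0.63]]
pred crown [0.6008 0.2466 0.2147] stand xy -0.0008 -0.1217 yaw 14.4 roll x 2.8 pitch 0.3
```

Request:
apply_moves --moves '[[8,[-3.1,0,2.5],0],[8,[-3.1,0,2.5],0]]'

```text
clock: 25.18
tool_pos: [0.5667, 0.24, 0.1798]
eef_rot: [-2.704, -0.298, -1.276]
wrist_force: [-0.2, -0.9, -3.3]
opening: 0.0223
```

Request:
apply_moves --moves '[[8,[-3.1,0,2.5],0],[8,[-3.1,0,2.5],0]]'

```text
clock: 25.42
tool_pos: [0.5665, 0.2392, 0.1774]
eef_rot: [-2.705, -0.299, -1.272]
wrist_force: [0.5, -0.3, -2.4]
opening: 0.0222
```

```bash
python3 m.py
```

```text
t 25.43 J [ 0.16 -0.15  2.26  0.53  0.17  1.02] p [0.5665 0.2392 0.1774] lean 50.7 az 15.6 F [ 0.5 -0.3 -2.4] M [-0.22  0.84 -0.02] op 0.0222
[[0.623, 0.237, 0.745], [0.12, -0.971, 0.208], [0.773, -0.04, -0.634]]
pred crown [0.6005 0.2451 0.2095] stand xy -0.0014 -0.123 yaw 14.6 roll x 2.9 pitch 0.6
```

Request:
apply_moves --moves '[[8,[-1.8,0,1.4],0],[8,[-1.8,0,1.4],0]]'

```text
clock: 25.68
tool_pos: [0.5665, 0.2388, 0.1761]
eef_rot: [-2.705, -0.3, -1.27]
wrist_force: [0.0, -0.1, -2.7]
opening: 0.0224
```

Request:
apply_moves --moves '[[8,[-1.8,0,1.4],0],[8,[-1.8,0,1.4],0]]'

```text
clock: 25.92
tool_pos: [0.5665, 0.2384, 0.1751]
eef_rot: [-2.705, -0.301, -1.269]
wrist_force: [0.1, 0.9, -2.4]
opening: 0.0222
```

```bash
python3 m.py
```

```text
t 25.93 J [ 0.16 -0.15  2.26  0.57  0.17  0.99] p [0.5665 0.2384 0.1751] lean 50.6 az 15.7 F [ 0.1  0.9 -2.4] M [-0.19  0.68 -0.04] op 0.0222
[[0.625, 0.238, 0.744], [0.121, -0.97, 0.209], [0.772, -0.041, -0.635]]
pred crown [0.6006 0.2444 0.2071] stand xy -0.0015 -0.1238 yaw 14.7 roll x 3.0 pitch 0.7
```

The moment has begun to drop, which suggests first contact. Continuing in small steps.

Request:
apply_moves --moves '[[8,[-1.6,0,1.3],0],[8,[-1.6,0,1.3],0]]'

```text
clock: 26.18
tool_pos: [0.5668, 0.2382, 0.1744]
eef_rot: [-2.704, -0.301, -1.269]
wrist_force: [-1.3, 0.7, 0.1]
opening: 0.022
```

Request:
apply_moves --moves '[[8,[-1.6,0,1.3],0],[8,[-1.6,0,1.3],0]]'

```text
clock: 26.42
tool_pos: [0.5671, 0.2378, 0.1737]
eef_rot: [-2.703, -0.302, -1.268]
wrist_force: [-1.1, 3.5, 4.4]
opening: 0.0221
```

```bash
python3 m.py
```

```text
t 26.43 J [ 0.15 -0.14  2.26  0.6   0.17  0.95] p [0.5671 0.2378 0.1737] lean 50.6 az 15.8 F [-1.1  3.5  4.4] M [ 0.19 -0.18  0.52] op 0.0221
[[0.625, 0.24, 0.743], [0.121, -0.97, 0.211], [0.772, -0.041, -0.635]]
pred crown [0.6011 0.2438 0.2057] stand xy -0.0011 -0.1244 yaw 14.8 roll x 3.0 pitch 0.7
```

The bar carries it: Fz went from −2.6 to +4.4 N, at a bar top of about 0.206. I'll relieve the load slightly, then open gradually.

Request:
apply_moves --moves '[[8,[0.5,0,-0.4],0],[8,[0.5,0,-0.4],0]]' --grip_force 40

```text
clock: 26.68
tool_pos: [0.5669, 0.2376, 0.1739]
eef_rot: [-2.704, -0.302, -1.267]
wrist_force: [1.4, 2.9, 4.1]
opening: 0.0222
```

Request:
apply_moves --moves '[[24,[0,0,0],0],[26,[0,0,0],0],[28,[0,0,0],0],[32,[0,0,0],0],[36,[0,0,0],0],[42,[0,0,0],0],[50,[0,0,0],0],[50,[0,0,0],0]]'

```text
clock: 27.68
tool_pos: [0.5662, 0.2376, 0.1729]
eef_rot: [-2.705, -0.302, -1.264]
wrist_force: [-0.1, 0.7, 0.2]
opening: 0.0502
```

```bash
python3 m.py; python3 - <<'E'
from h import *
s=arm.camera('scene'); save('s5.png',cv2.resize(s['color'][60:270,270:470],None,fx=2.8,fy=2.8))
E
```

```text
t 27.68 J [ 0.15 -0.14  2.27  0.59  0.17  0.96] p [0.5662 0.2376 0.1729] lean 50.4 az 15.9 F [-0.1  0.7  0.2] M [-0.07  0.4  -0.03] op 0.0502
[[0.627, 0.239, 0.742], [0.121, -0.97, 0.211], [0.77, -0.042, -0.637]]
pred crown [0.6004 0.2436 0.2049] stand xy -0.0019 -0.1245 yaw 14.8 roll x 3.1 pitch 0.9
```

View pics/s5.png

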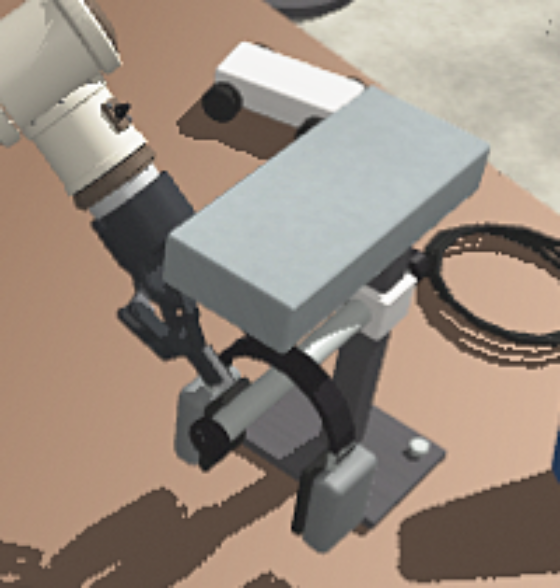

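The picture shows the band on the bar, cups either side and jaws open, though it looks a bit further towards the tip than before. I'll measure it.

```bash
cat > f.py <<'E'
from h import *
from scipy.optimize import least_squares
s=arm.camera('scene');t=arm.camera('top')
y=np.radians(12.4); X=np.array([np.cos(y),np.sin(y),0]);Y=np.array([-X[1],X[0],0]); post=np.array([.5755,.3656,0])
P=cloud(s).reshape(-1,3)-post; C=s['color'].reshape(-1,3).astype(int)
L=np.c_[P@X,P@Y,P[:,2]]
k=(L[:,0]>.02)&(L[:,0]<.1)&(L[:,1]>-.25)&(L[:,1]<-.04)&(L[:,2]>.035)&(L[:,2]<.25); F=L[k]
for lo in np.arange(.04,.24,.02):
    q=F[(F[:,2]>lo)&(F[:,2]<lo+.02)]
    if len(q)>5: print('z %.2f n %d x %s y %s'%(lo,len(q),np.percentile(q[:,0],[3,97]).round(3),np.percentile(q[:,1],[3,50,97]).round(3)))
k=(L[:,0]>-.1)&(L[:,0]<-.02)&(L[:,1]>-.25)&(L[:,1]<-.04)&(L[:,2]>.035)&(L[:,2]<.2); F=L[k]; print('near')
for lo in np.arange(.04,.2,.02):
    q=F[(F[:,2]>lo)&(F[:,2]<lo+.02)]
    if len(q)>5: print('z %.2f n %d x %s y %s'%(lo,len(q),np.percentile(q[:,0],[3,97]).round(3),np.percentile(q[:,1],[3,50,97]).round(3)))
E
python3 f.py
```

```text
z 0.06 n 121 x [0.047 0.086] y [-0.155 -0.149 -0.106]
z 0.08 n 138 x [0.048 0.086] y [-0.155 -0.149 -0.107]
z 0.10 n 146 x [0.048 0.085] y [-0.156 -0.15  -0.104]
z 0.12 n 299 x [0.046 0.084] y [-0.155 -0.139 -0.102]
z 0.14 n 110 x [0.058 0.08 ] y [-0.15  -0.131 -0.104]
z 0.16 n 82 x [0.052 0.064] y [-0.138 -0.128 -0.111]
z 0.18 n 118 x [0.036 0.057] y [-0.137 -0.127 -0.112]
z 0.20 n 110 x [0.021 0.041] y [-0.136 -0.125 -0.114]
near
z 0.04 n 26 x [-0.083 -0.046] y [-0.152 -0.147 -0.097]
z 0.06 n 84 x [-0.081 -0.045] y [-0.154 -0.15  -0.102]
z 0.08 n 29 x [-0.083 -0.066] y [-0.154 -0.151 -0.149]
z 0.10 n 39 x [-0.086 -0.064] y [-0.154 -0.152 -0.148]
z 0.12 n 216 x [-0.083 -0.049] y [-0.152 -0.137 -0.098]
z 0.14 n 9 x [-0.068 -0.062] y [-0.136 -0.133 -0.11 ]
z 0.16 n 17 x [-0.062 -0.04 ] y [-0.161 -0.154 -0.119]
z 0.18 n 161 x [-0.071 -0.035] y [-0.165 -0.154 -0.113]
```

It hangs vertical and square, centred at 126 mm out. Retracting along the tool axis.

Request:
apply_moves --moves '[[60,[0,0,-4],0],[66,[0,0,-12],0],[66,[0,0,-22],0],[66,[0,0,-32],0]]'

```text
clock: 28.32
tool_pos: [0.5421, 0.2307, 0.1935]
eef_rot: [-2.705, -0.302, -1.265]
wrist_force: [0.3, 0.7, 0.9]
opening: 0.0659
```

```bash
python3 m.py
```

```text
t 28.32 J [ 0.14 -0.27  2.32  0.45  0.24  1.1 ] p [0.5421 0.2307 0.1935] lean 50.4 az 15.8 F [0.3 0.7 0.9] M [-0.12  0.38  0.04] op 0.0659
[[0.627, 0.239, 0.742], [0.122, -0.97, 0.21], [0.77, -0.042, -0.637]]
pred crown [0.5763 0.2367 0.2255] stand xy -0.0269 -0.126 yaw 14.8 roll x 3.1 pitch 0.9
```

Request:
apply_moves --moves '[[66,[0,0,-20],0],[66,[0,0,-45],0],[66,[0,0,-70],0],[66,[0,0,-95],0],[66,[0,0,-110],0],[66,[0,0,-110],0],[66,[0,0,-110],0],[66,[0,0,-110],0]]'

```text
clock: 29.32
tool_pos: [0.4608, 0.2077, 0.2623]
eef_rot: [-2.706, -0.302, -1.262]
wrist_force: [-0.0, -0.2, 0.0]
opening: 0.0659
```

```bash
python3 f.py; python3 - <<'E'
from h import *
st()
s=arm.camera('scene'); save('s6.png',s['color'])
t=arm.camera('top')
for n,uv in dict(bottle=(319,148),step=(362,154),probe=(281,278)).items(): print(n,world(t,[uv]).round(3))
E
```

```text
z 0.04 n 6 x [0.049 0.073] y [-0.153 -0.151 -0.149]
z 0.06 n 126 x [0.046 0.084] y [-0.155 -0.15  -0.104]
z 0.08 n 138 x [0.047 0.084] y [-0.155 -0.15  -0.107]
z 0.10 n 142 x [0.046 0.083] y [-0.156 -0.15  -0.104]
z 0.12 n 318 x [0.045 0.083] y [-0.155 -0.138 -0.1  ]
z 0.14 n 80 x [0.056 0.078] y [-0.147 -0.128 -0.105]
z 0.16 n 83 x [0.052 0.064] y [-0.137 -0.128 -0.113]
z 0.18 n 119 x [0.033 0.056] y [-0.137 -0.128 -0.113]
z 0.20 n 106 x [0.02  0.041] y [-0.136 -0.126 -0.112]
near
z 0.04 n 13 x [-0.083 -0.047] y [-0.152 -0.149 -0.119]
z 0.06 n 86 x [-0.083 -0.046] y [-0.154 -0.15  -0.104]
z 0.08 n 31 x [-0.083 -0.066] y [-0.154 -0.152 -0.15 ]
z 0.10 n 39 x [-0.086 -0.065] y [-0.153 -0.151 -0.148]
z 0.12 n 249 x [-0.085 -0.05 ] y [-0.153 -0.135 -0.098]
z 0.14 n 48 x [-0.072 -0.062] y [-0.135 -0.128 -0.111]
z 0.16 n 24 x [-0.069 -0.059] y [-0.137 -0.133 -0.119]
z 0.18 n 44 x [-0.06  -0.039] y [-0.137 -0.133 -0.112]
t 29.43 J [ 0.1  -0.73  2.46  0.26  0.56  1.29] p [0.4609 0.2077 0.2625] lean 50.4 az 15.9 F [-0.6 -0.4 -0.4] M [-0.13  0.33 -0.02] op 0.066
[[0.628, 0.239, 0.741], [0.122, -0.97, 0.21], [0.769, -0.042, -0.638]]
bottle [[ 0.764 -0.075  0.063]]
step [[ 0.755 -0.214  0.029]]
probe [[0.368 0.038 0.046]]
```

View pics/s6.png

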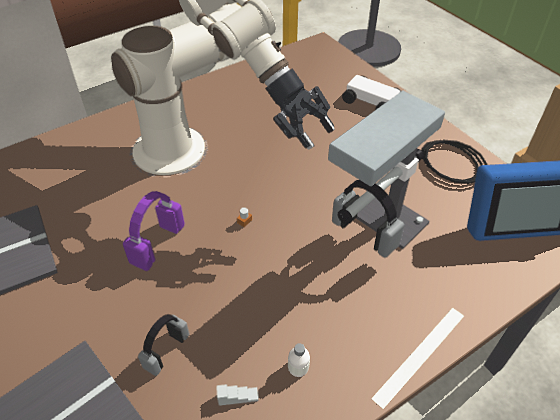

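The picture shows the muffs hanging over the bar at (370,210). The gripper is clear at (305,125), and the bottle, step block and probe have not moved. Handing in.

```bash
python3 -c "
from plant import arm
print(arm.hand_in())"
```

```text
the job is handed in; nothing more can be done
None
```

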